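# Load and wind the clockwork tube mixer

## Robot

A 7-joint arm with a two-finger parallel gripper is mounted at the origin on the work surface. World frame = base frame: x ahead of the robot, y to its left, z up, the work surface at z = 0. Lengths are in m, angles in rad, forces in N, time in s.
With the tool pointing down it reaches from about 0.35 to 0.9 m from the base axis. Payload 19.9 kg.
Tool frame: the origin (TCP) lies midway between the tips of the shut fingers; the grasp point (between the pads) lies 19 mm behind it; z points along the fingers, y is the line along which they close (so a half turn about z gives the same grasp; the last joint's range is limited). The gripper opens to 94 mm and grips with 3 to 60 N. Pads are 16 mm wide; open, the fingers measure 119 mm over their backs; the gripper's body (75 mm by 177 mm) begins 78 mm behind the grasp point.
Start: joints at [1.294, 0.417, -0.01, 1.614, 0.005, 1.111, -0.053], TCP at [0.146, -0.608, 0.169] pointing down, gripper open.
Joint ranges: [-2.81, 2.81], [-0.39, 2.02], [-1.27, 1.25], [0.06, 2.57], [-1.19, 4.33], [0.19, 2], [-2.82, 2.82]. Speed limits (rad/s): [1.89, 1.89, 2.39, 2.39, 3.01, 3.01, 3.01].

## Interface

Orientations are given as a rotation vector (axis times angle).
In Python, from plant import r, vision gives the robot as it stands. The module is installed in compiled form; this text tells all that it offers.
- The arm moves only by the shell command python3 -m crank 'ROWS' [OPENING] [FORCE]. ROWS is JSON, a list of rows, each an object of numbers: "tx", "ty", "tz": the shift along the tool's x, y, z in mm; "rx", "ry", "rz": the turn, a rotation vector about the tool's x, y, z in rad. A call has 1 to 8 rows; each row is the pose to reach, as a shift and turn from the pose commanded when the call began, along the tool's axes at that moment; what a row does not reach only later rows make up. A row lasts 1/8 s, in which the tool goes at most 62.5 mm and 10.7 degrees, less where a joint would pass 70% of its speed; a pose out of reach is approached as far as the arm can. A call with a gripper value outside its range is refused whole. OPENING is the finger opening in mm, from 0 to 94, set as the call begins (- or left out, the last holds). The fingers move at their own pace and stop on an object; FORCE is the grip in N (left out, the last holds). Time passes only in rows, so rows that repeat a pose let the fingers close. It gives the time, the measured TCP pose, the force, the opening and the grip force at its end, in the units of the state.
- r.state(): the state, without advancing time (a new reading comes with each control period).
- vision.grab_frame(name): name is "scene" or "top" or "wrist"; returns a dict with "color" (420x560x3 uint8, red, green, blue), "range_z" (420x560 float32, m along the optical axis (not along the pixel's ray), 0 where there is no reading), "K" (3x3 intrinsics, pixels), "rvec" (rotation vector, rad) and "tvec" (3), from world to camera coordinates, as OpenCV has them. Camera axes: x right, y down, z forward; pixel columns grow to the right and rows downward; lengths in m; the calibration is good to about 2 mm. A picture is of the moment at which its call begins.
- r.job_done(): hands the job in; it is judged then, once.
The state is a dict: "t": time; "joint_positions": joint angles; "joint_vel": joint speeds; "joint_torque": joint torques, N m; "tool_pos": TCP position; "tcp_rot": TCP orientation; "ft_force": force on the tool from outside, world axes, zero at the start; "moment": the same for the moment, N m; "opening": finger opening in m; "gripper_force": force on a finger pad.
Only numpy, scipy, OpenCV 4.12 (cv2) and the standard library are available. Lean on these libraries where they do the work, as an engineer would, in place of code of your own. Each camera call takes 0.05 s, during which the arm holds its last target. There are 200 camera calls.

## Task

Take the blue-capped tube from the rack and stand it foot-down, fully home, in the empty well of the clockwork mixer's orange carrier; then wind the brass key on the sloping dial clockwise until its red pointer stands in the green sector, and let go. Leave the other tubes in the rack and everything else on the bench where it is.

Things in the scene. Friction and masses are not known exactly. Their poses are not given: they have to be found in the camera images.
- tube_blue: 30 g sample tube standing in the rack: clear round tube 16 mm in diameter with a tapered foot, blue screw cap 20 mm in diameter on its top 24 mm (82 to 106 mm above the foot); overall 106 mm; origin at the centre of the foot's end, z along the tube towards the cap; the one to load
- tube_white: 30 g sample tube standing in the rack: clear round tube 16 mm in diameter with a tapered foot, white screw cap 20 mm in diameter on its top 24 mm (82 to 106 mm above the foot); overall 106 mm; origin at the centre of the foot's end, z along the tube towards the cap; stays in the rack
- tube_yellow: 30 g sample tube standing in the rack: clear round tube 16 mm in diameter with a tapered foot, yellow screw cap 20 mm in diameter on its top 24 mm (82 to 106 mm above the foot); overall 106 mm; origin at the centre of the foot's end, z along the tube towards the cap; stays in the rack
- rack: white tube rack fixed to the bench, 56 (x) x 172 (y) x 56 mm high; four holes of 18.5 mm, 46 mm deep, in a row along its y axis (y = -63, -21, 21, 63 mm), one empty; the tubes stand 60 mm out of it; origin under its centre, z up
- mixer: clockwork tube mixer, fixed; grey plate 190 (x) x 300 (y) x 14 mm, origin under its centre, x away from the robot at yaw 0. On the +y half a white head, 128 mm wide, 145 mm high, with a cream dial sloping 35 degrees to -x. On the -y half the orange carrier, 125 x 72 mm, top 76 mm high, centred at y = -75 mm: front well empty, rear well (x = +27.5 mm) filled by a fixed steel tube, 132 mm high
- well_mouth (a point): centre of the mouth of the empty well (20.5 mm in diameter, rim chamfered 2 mm), level with the carrier's top; axes of the mixer
- well_floor (a point): centre of the floor of the empty well, 50 mm below its mouth; a tube fully down has its foot here and stands 56 mm out of the carrier; axes of the mixer
- key_foot (a point): point of the dial face on the key's turning axis; axes of the mixer (not sloped). The axis leaves the face along its normal, (-sin 35 deg, 0, cos 35 deg) in these axes
- key_grip (a point): middle of the flat brass wing of the winding key, 36 mm out from the dial on the key's axis. Turns with the key: z along the axis, out of the dial; x along the wing (42 mm wide), y across it (10 mm thick); the wing spans 22 to 50 mm from the dial. The red pointer, 45 mm long, lies by the dial along +x. Nothing else stands above the dial within 65 mm of the axis
- key (a joint): winding angle (rad), growing clockwise as seen facing the dial; starts at 0 to 1.2. At 0 the pointer points straight up the slope (mixer's +x). Green sector 4.3 to 5.5, red sector 5.65 to the stop at 6.15. A spring opposes winding (0.09 to 0.13 N m needed); a ratchet-like friction holds the key where it is let go
- beaker: empty glass beaker, 70 mm across, 90 mm high; origin at the centre of its underside; a bystander
- bottle: amber reagent bottle, 68 mm across, 160 mm high, blue cap; origin under its centre; a bystander
- marker: white marker pen with a black cap lying on the bench, 135 mm long, 14 mm thick; origin under its middle; a bystander
- dish: closed flat culture dish, 90 mm across, 14 mm high; origin under its centre; a bystander
- tip_box: pale yellow pipette-tip box, 87 x 122 x 85 mm high; origin under its centre; a bystander
There are look-alikes about, which are no part of the job. Leave any pink or purple look-alike of the tube_blue alone.

How it is judged:
By the outcome, as a careful person would: the job done as asked, in the order asked, and still so for the second after the job is handed in, with the robot touching nothing.
It also fails if it takes over 64 s, if anything falls off the work surface, if the arm or the gripper's body presses on something with over 40 N, if the wrist force passes 120 N, or if a joint passes its speed limit or range.

## Working session

There is one attempt and no reset: what is moved stays moved. The work goes in short steps, Python scripts to look and compute and a shell command to move; the robot and the scene stay as the last step left them, time stands still between calls to the robot, and variables do not carry over. Pictures are saved under pics/ and viewed, at most 10 in all, crops included, and the job is handed in when it is done.

```bash
mkdir -p pics; cat > h.py <<'E'
import numpy as np,cv2
from scipy.spatial.transform import Rotation as R
def save(f,n,crop=None,s=1):
    c=f["color"]
    if crop: c=c[crop[1]:crop[3],crop[0]:crop[2]]
    c=cv2.resize(c,None,fx=s,fy=s,interpolation=cv2.INTER_CUBIC) if s!=1 else c
    cv2.imwrite("pics/"+n,c[:,:,::-1])
def cloud(f):
    z=f["range_z"];v,u=np.mgrid[:z.shape[0],:z.shape[1]];K=f["K"]
    P=np.stack([(u-K[0,2])/K[0,0]*z,(v-K[1,2])/K[1,1]*z,z],-1)
    M=cv2.Rodrigues(np.array(f["rvec"],float))[0]
    W=(P-np.ravel(f["tvec"]))@M
    W[z<=0]=np.nan
    return W
E
python3 - <<'E'
from h import *
from plant import r,vision
import pickle
s=r.state();print(s["t"],s["tool_pos"],s["tcp_rot"],s["opening"])
F={n:vision.grab_frame(n) for n in("scene","top")}
pickle.dump(F,open("f0.pkl","wb"))
for n,f in F.items():
    save(f,n+"0.png"); M=cv2.Rodrigues(np.array(f["rvec"],float))[0]
    print(n,-M.T@np.ravel(f["tvec"]),f["K"][0,0],(f["range_z"]>0).mean())
E
```

```text
0.0 [ 0.14590476 -0.60732147  0.16843727] [-3.11863687e+00 -3.69434432e-01  3.91725094e-04] 0.09416262794853164
scene [1.17832144 0.27668459 1.15402979] 509.496602984588 0.9959013605442177
top [0.28448462 0.05758909 1.44947409] 473.51950195860377 0.9961267006802721
```

View pics/scene0.png

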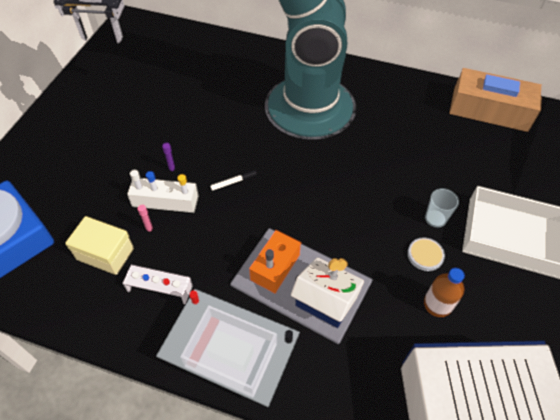

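View pics/top0.png

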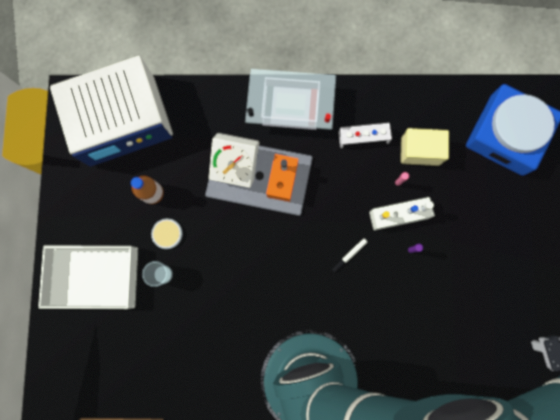

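Scene: rack at (163,195) holds white (136,178), blue (151,179) and yellow (183,182). The look-alikes are purple (168,155), pink (145,217) and a low panel with a blue dot (146,278). The blue cap in the white rack at (151,179), top view (415,209), fits the description. Mixer: orange carrier at (275,260), dial and key at (337,270). I'll confirm with enlarged crops and measure.

```bash
python3 - <<'E'
from h import *
import pickle
F=pickle.load(open("f0.pkl","rb"))
a=cv2.resize(F["scene"]["color"][135:240,110:230],None,fx=3.3,fy=3.3,interpolation=cv2.INTER_CUBIC)
b=cv2.resize(F["top"]["color"][185:260,360:450],None,fx=4,fy=4,interpolation=cv2.INTER_CUBIC)
c=cv2.copyMakeBorder(b,0,max(0,a.shape[0]-b.shape[0]),0,0,cv2.BORDER_CONSTANT)[:a.shape[0]]
cv2.imwrite("pics/rack.png",np.hstack([a,c])[:,:,::-1])
a=cv2.resize(F["scene"]["color"][225:340,230:375],None,fx=2.75,fy=2.75,interpolation=cv2.INTER_CUBIC)
b=cv2.resize(F["top"]["color"][130:216,202:316],None,fx=3.3,fy=3.3,interpolation=cv2.INTER_CUBIC)
c=cv2.copyMakeBorder(b,0,max(0,a.shape[0]-b.shape[0]),0,0,cv2.BORDER_CONSTANT)[:a.shape[0]]
cv2.imwrite("pics/mix.png",np.hstack([a,c])[:,:,::-1])
for n,f in F.items():
    W=cloud(f);f["W"]=W;hsv=cv2.cvtColor(f["color"],cv2.COLOR_RGB2HSV)
    H,S,V=[hsv[...,i].astype(int) for i in range(3)]
    def rep(name,m):
        N,l,st,ce=cv2.connectedComponentsWithStats(m.astype(np.uint8))
        for i in range(1,N):
            if st[i,4]>=6:
                P=W[l==i];print(n,name,st[i,4],ce[i].round(1),np.nanmedian(P,0).round(4),"zmax",np.nanmax(P[:,2]).round(4))
    box=np.zeros(H.shape,bool)
    if n=="scene": box[160:215,120:205]=1
    else: box[190:235,365:440]=1
    rep("blue",(H>100)&(H<130)&(S>120)&(V>60)&box)
    rep("yellow",(H>18)&(H<35)&(S>120)&box)
    rep("orange",(H>3)&(H<14)&(S>180)&(V>120))
    rep("red",((H<3)|(H>176))&(S>150)&(V>120))
    rep("green",(H>45)&(H<90)&(S>120)&(V>60)&(W[...,2]>.04))
    rep("brass",(H>14)&(H<30)&(S>90)&(W[...,2]>.09)&(W[...,0]>.4)&(W[...,1]>-.2)&(W[...,1]<.25))
    # carrier top, orange at z ~0.076
    m=(H>3)&(H<14)&(S>180)&(V>120)&(np.abs(W[...,2]-.076)<.006)
    P=W[m]; print(n,"carrier",cv2.minAreaRect((P[:,:2]*1000).astype(np.float32)),np.median(P[:,2]))
    q=(np.abs(W[...,2]-.014)<.004)&(W[...,0]>.4)&(W[...,0]<.85)&(W[...,1]>-.15)&(W[...,1]<.35)&(V>50)
    N,l,st,ce=cv2.connectedComponentsWithStats(q.astype(np.uint8))
    P=W[q];print("plate n",len(P),cv2.minAreaRect((P[:,:2]*1000).astype(np.float32)))
    q=(np.abs(W[...,2]-.056)<.005)&box;P=W[q];print("rack n",len(P),cv2.minAreaRect((P[:,:2]*1000).astype(np.float32)))
E
```

```text
scene blue 87 [150.2 175.6] [ 0.4975 -0.2941  0.1082] zmax 0.1195
scene yellow 91 [181.8 178.4] [ 0.4795 -0.2133  0.1079] zmax 0.1181
scene orange 1686 [275.4 260.9] [0.6117 0.0914 0.0737] zmax 0.1176
scene orange 322 [452.  292.2] [0.5813 0.4967 0.1102] zmax 0.1363
scene red 21 [323.1 275.6] [0.6386 0.2131 0.1215] zmax 0.1303
scene red 28 [165.8 281.4] [ 0.7389 -0.143   0.0519] zmax 0.0558
scene red 19 [333.3 288.8] [0.6683 0.2429 0.1311] zmax 0.1371
scene red 88 [193.9 296.6] [ 0.774  -0.0468  0.1093] zmax 0.1169
scene green 42 [349.3 288.3] [0.6463 0.2781 0.113 ] zmax 0.1278
scene brass 167 [336.2 264.4] [0.612  0.2343 0.1403] zmax 0.1542
scene carrier ((599.6103515625, 85.697998046875), (72.72956848144531, 126.63067626953125), 78.9012222290039) 0.07504624830922776
plate n 2994 ((567.9898681640625, 91.27731323242188), (357.0583801269531, 462.7441101074219), 2.9902219772338867)
rack n 891 ((457.2812805175781, -282.4908752441406), (135.7148895263672, 173.5478973388672), 12.696114540100098)
top blue 30 [414.1 208.2] [ 0.4958 -0.2917  0.1163] zmax 0.1202
top yellow 32 [385.5 214.3] [ 
[... 189 characters left out ...]
 0.7673 -0.0486  0.1124] zmax 0.1185
top red 7 [357.  133.3] [ 0.7373 -0.1434  0.0533] zmax 0.0545
top red 14 [226.6 147.1] [0.6689 0.2414 0.1355] zmax 0.1425
top green 20 [148.2 136.6] [0.7138 0.4821 0.0966] zmax 0.1036
top green 34 [215.7 157.4] [0.6453 0.2788 0.1148] zmax 0.1263
top brass 50 [228.9 167.4] [0.6073 0.2323 0.1469] zmax 0.1561
top carrier ((597.342529296875, 84.14379119873047), (69.59048461914062, 124.67642211914062), 78.401611328125) 0.07589150891713389
plate n 2223 ((631.9266357421875, 54.15373229980469), (522.26904296875, 313.4865417480469), 72.90546417236328)
rack n 835 ((492.74334716796875, -273.8934020996094), (56.16694641113281, 173.44525146484375), 12.225778579711914)
```

View pics/rack.png

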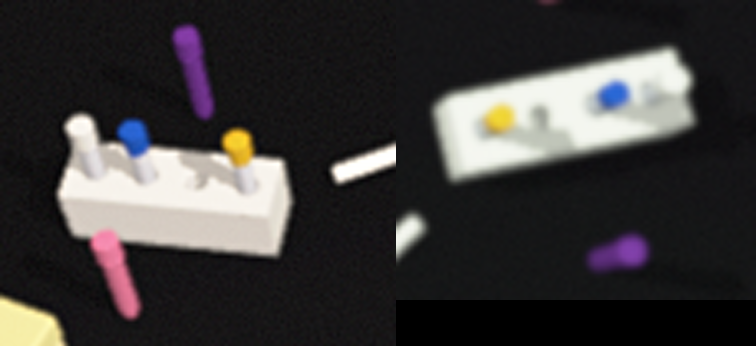

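View pics/mix.png

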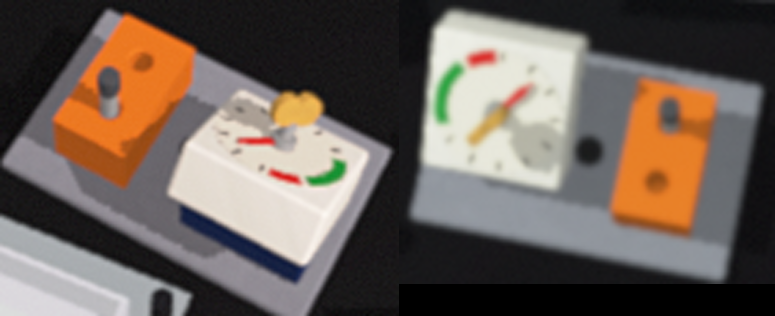

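The crops confirm it: the blue cap sits in the white rack, second hole from the -y end, at crop (133,140) and (614,95). The purple and pink tubes stand outside the rack. The mixer crop shows the empty front well at (656,181), the pointer about 45° clockwise from up, and green at the left.

```bash
cat >> h.py <<'E'
def ray(f,u,v,z):
    M=cv2.Rodrigues(np.array(f["rvec"],float))[0];K=f["K"]
    d=M.T@np.array([(u-K[0,2])/K[0,0],(v-K[1,2])/K[1,1],1]);c=-M.T@np.ravel(f["tvec"])
    return c+d*(z-c[2])/d[2]
def delta(s,p,Rt):
    "shift (mm) and rotvec in tool axes from state pose to TCP p, rotation Rt"
    R0=R.from_rotvec(s["tcp_rot"])
    return (R0.inv().apply(np.array(p)-s["tool_pos"])*1000).round(1),(R0.inv()*Rt).as_rotvec().round(3)
def down(a):
    "tool pointing down, tool y at world yaw a (deg)"
    a=np.radians(a);y=np.array([np.cos(a),np.sin(a),0]);z=np.array([0,0,-1.]);return R.from_matrix(np.stack([np.cross(y,z),y,z],1))
E
python3 - <<'E'
from h import *
from plant import r
import pickle
F=pickle.load(open("f0.pkl","rb"))
yaw=np.radians(-11.35);X=np.array([np.cos(yaw),np.sin(yaw),0]);Y=np.array([-X[1],X[0],0]);Z=np.array([0,0,1.])
t=np.radians(35);n=-np.sin(t)*X+np.cos(t)*Z;up=np.cos(t)*X+np.sin(t)*Z
C=np.array([.5985,.085,0]);O=C+.075*Y;print("mixer O if centred",O)
allw=[]
for k,f in F.items():
    W=cloud(f);hsv=cv2.cvtColor(f["color"],cv2.COLOR_RGB2HSV);H,S,V=[hsv[...,i].astype(int) for i in range(3)]
    L=(W-O)@np.stack([X,Y,Z],1)
    print(k,"purple",np.nanmedian(W[(H>132)&(H<155)&(S>90)&(V>40)],0).round(3),np.nanmax(W[(H>132)&(H<155)&(S>90)&(V>40)],0).round(3))
    # well hole: dark pixels inside carrier region
    g=f["color"].astype(float); b=(np.abs(L[...,0])<.055)&(np.abs(L[...,1]+.075)<.03)&(L[...,2]<.08)
    m=b&(V<150)&(L[...,0]<-.005)
    N,l,st,ce=cv2.connectedComponentsWithStats(m.astype(np.uint8))
    for i in range(1,N):
        if st[i,4]>8:
            p=ray(f,*ce[i],.076);print(k,"hole",st[i],ce[i],p.round(4),((p-O)@np.stack([X,Y,Z],1)).round(4))
    q=(np.abs(L[...,0]-.0275)<.02)&(np.abs(L[...,1]+.075)<.02)&(L[...,2]>.12);print("steel L",np.median(L[q],0).round(4),q.sum())
    d=(np.abs(L[...,1]-.075)<.06)&(np.abs(L[...,0])<.09)&(L[...,2]>.05)&(V>170)&(S<60)
    P=W[d];c=np.median(P,0)
    for _ in range(4):
        c=P.mean(0);nn=np.linalg.svd(P-c)[2][2];nn*=np.sign(nn[2]);e=(W[d]-c)@nn;P=W[d][np.abs(e)<.004]
    print(k,"dial normal L",nn@np.stack([X,Y,Z],1),"ideal",n@np.stack([X,Y,Z],1),len(P))
    h=(W-np.median(P,0))@n
    print("offset n.p",np.median(P@n))
    w=(h>.018)&(h<.056)&(np.abs(L[...,1]-.075)<.06)&(np.abs(L[...,0])<.09)&(L[...,2]>.1)
    Q=W[w];qa=np.stack([(Q-O)@up,(Q-O)@Y],1)*1000
    print(k,"wing",len(Q),"rect(up,Y)",cv2.minAreaRect(qa.astype(np.float32)),h[w].max(),qa.mean(0))
    red=((H<8)|(H>172))&(S>120)&(np.abs(h)<.012)&(np.abs(L[...,1]-.075)<.06)&(np.abs(L[...,0])<.09)
    N,l,st,ce=cv2.connectedComponentsWithStats(red.astype(np.uint8))
    for i in range(1,N):
        if st[i,4]>5:
            Q=W[l==i]; qa=np.stack([(Q-O)@up,(Q-O)@Y],1)*1000;rc=cv2.minAreaRect(qa.astype(np.float32));print(" red",rc,qa.mean(0).round(1))
s=r.state()
b=np.array([.4968,-.2938])
for z in(.2,.087):print(z,delta(s,[*b,z],down(12.2)),delta(s,[*b,z],down(192.2)))
E
```

```text
mixer O if centred [0.61326014 0.15853325 0.        ]
scene purple [ 0.388 -0.303  0.045] [ 0.398 -0.293  0.109]
steel L [ 0.0307 -0.0746  0.1294] 69
scene dial normal L [-0.32228855  0.03389369  0.94603452] ideal [-0.57357644  0.          0.81915204] 388
offset n.p -0.24312400459832834
scene wing 198 rect(up,Y) ((62.12602615356445, 74.57183837890625), (14.7474365234375, 50.36426544189453), 53.78373336791992) 0.05037934662346465 [65.0125646  75.28893635]
 red ((81.30001831054688, 57.641868591308594), (8.88741397857666, 34.67206573486328), 44.86905288696289) [81.1 59. ]
 red ((106.62211608886719, 93.53599548339844), (13.32062816619873, 22.971416473388672), 11.837333679199219) [106.7  93.7]
top purple [ 0.386 -0.303  0.044] [ 0.407 -0.293  0.113]
steel L [ 0.026  -0.0753  0.1322] 39
top dial normal L [-0.55294613  0.00414322  0.8332067 ] ideal [-0.57357644  0.          0.81915204] 1185
offset n.p -0.24072390514765252
top wing 67 rect(up,Y) ((62.18096160888672, 74.44387817382812), (10.229660034179688, 43.766265869140625), 51.8029899597168) 0.053290377685635874 [64.30864669 73.63794623]
 red ((108.35050964355469, 93.25176239013672), (8.832817077636719, 21.524795532226562), 18.610179901123047) [108.5  93.5]
 red ((81.81686401367188, 58.16881561279297), (4.295590400695801, 22.926193237304688), 55.004791259765625) [81.9 58.3]
0.2 (array([ 414.4, -222.9,  -31.3]), array([-1.000e-03, -1.000e-03, -1.548e+00])) (array([ 414.4, -222.9,  -31.3]), array([-1.000e-03,  1.000e-03,  1.594e+00]))
0.087 (array([ 414.4, -222.8,   81.7]), array([-1.000e-03, -1.000e-03, -1.548e+00])) (array([ 414.4, -222.8,   81.7]), array([-1.000e-03,  1.000e-03,  1.594e+00]))
```

```bash
python3 -m crank '[{"tx":60,"ty":-30,"tz":-31,"rz":-0.19},{"tx":414,"ty":-223,"tz":-31,"rz":-1.548},{"tx":414,"ty":-223,"tz":-31,"rz":-1.548},{"tx":414,"ty":-223,"tz":-31,"rz":-1.548},{"tx":414,"ty":-223,"tz":-31,"rz":-1.548},{"tx":414,"ty":-223,"tz":-31,"rz":-1.548},{"tx":414,"ty":-223,"tz":-31,"rz":-1.548},{"tx":414,"ty":-223,"tz":-31,"rz":-1.548}]' 50 20
```

```text
schema error: expected keys tx, ty, tz, rx, ry, rz
```

```bash
python3 - <<'E'
from h import *
from plant import r,vision
s=r.state();print(s["t"],s["tool_pos"],s["joint_positions"],s["joint_vel"])
print(delta(s,[.4968,-.2938,.2],down(12.2)))
E
```

```text
0.1 [ 0.14592904 -0.6073576   0.16850015] [ 1.29347461  0.41791964 -0.010308    1.61407672  0.00471212  1.110687
 -0.05300195] [ 1.39364867e-03 -1.02992476e-03 -6.42397961e-05 -1.74898141e-03
  3.16573421e-04 -7.24480880e-04 -1.27739058e-03]
(array([ 414.4, -222.9,  -31.3]), array([-1.000e-03, -1.000e-03, -1.548e+00]))
```

All keys are required.

```bash
python3 -m crank '[{"tx":414,"ty":-223,"tz":-31,"rx":0,"ry":0,"rz":-1.548},{"tx":414,"ty":-223,"tz":-31,"rx":0,"ry":0,"rz":-1.548},{"tx":414,"ty":-223,"tz":-31,"rx":0,"ry":0,"rz":-1.548},{"tx":414,"ty":-223,"tz":-31,"rx":0,"ry":0,"rz":-1.548},{"tx":414,"ty":-223,"tz":-31,"rx":0,"ry":0,"rz":-1.548},{"tx":414,"ty":-223,"tz":-31,"rx":0,"ry":0,"rz":-1.548},{"tx":414,"ty":-223,"tz":-31,"rx":0,"ry":0,"rz":-1.548},{"tx":414,"ty":-223,"tz":-31,"rx":0,"ry":0,"rz":-1.548}]' 50 20
python3 - <<'E'
from h import *
from plant import r,vision
s=r.state();print(s["t"],s["tool_pos"],s["joint_positions"])
print(delta(s,[.4968,-.2938,.2],down(12.2)))
E
```

```text
t: 1.1
tool_pos: [0.4985, -0.2912, 0.2002]
tcp_rot: [-2.02, -2.406, -0.001]
ft_force: [-0.8, -0.4, 0.0]
opening: 0.0497
gripper_force: 0.0
1.1 [ 0.49851589 -0.29122098  0.20015401] [ 0.85452554  0.33922222 -0.47516998  1.68749068  0.16628652  1.15511369
  0.50937979]
(array([-2.2, -2.1,  0.2]), array([ 0.001, -0.001, -0.039]))
```

```bash
python3 -m crank '[{"tx":-2,"ty":-2,"tz":0,"rx":0,"ry":0,"rz":-0.03},{"tx":-2,"ty":-2,"tz":0,"rx":0,"ry":0,"rz":-0.03}]'
python3 - <<'E'
from h import *
from plant import r,vision
f=vision.grab_frame("wrist");save(f,"w1.png")
s=r.state()
W=cloud(f);hsv=cv2.cvtColor(f["color"],cv2.COLOR_RGB2HSV);H,S,V=[hsv[...,i].astype(int) for i in range(3)]
m=(H>100)&(H<130)&(S>120)&(V>60)
N,l,st,ce=cv2.connectedComponentsWithStats(m.astype(np.uint8))
for i in range(1,N):
    if st[i,4]>100:
        P=W[l==i];T=P[P[:,2]>np.nanmax(P[:,2])-.004];c=T.mean(0);print(st[i],c,(T.max(0)+T.min(0))/2,np.ptp(T,0));print(delta(s,[c[0],c[1],.085],down(12.2)))
E
```

```text
t: 1.35
tool_pos: [0.4939, -0.2973, 0.1996]
tcp_rot: [-1.997, -2.424, 0.001]
ft_force: [-0.0, 0.1, -0.2]
opening: 0.0501
gripper_force: 0.0
[528 128  21  15 254] [ 0.74168798 -0.19481614  0.05294109] [ 0.74213867 -0.19490514  0.05334997] [0.01618362 0.0147563  0.00395304]
(array([ 53.6, 262.9, 114.5]), array([-0.001, -0.   , -0.022]))
[277 182  22  25 434] [ 0.49755173 -0.29325167  0.11598933] [ 0.4975483  -0.29353402  0.11609384] [0.01890103 0.01956372 0.00394898]
(array([  3.4,   4.5, 114.7]), array([-0.001, -0.   , -0.022]))
```

View pics/w1.png

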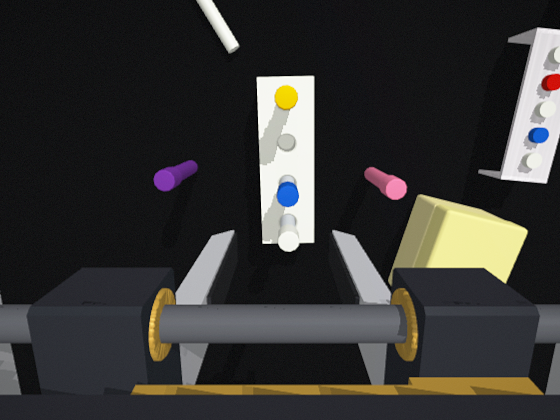

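The wrist view shows the blue cap at (288,194), with white at (289,238) and both fingers clear to either side. Descend.

```bash
python3 -m crank '[{"tx":3,"ty":4.5,"tz":10,"rx":0,"ry":0,"rz":-0.02},{"tx":3,"ty":4.5,"tz":50,"rx":0,"ry":0,"rz":-0.02},{"tx":3,"ty":4.5,"tz":90,"rx":0,"ry":0,"rz":-0.02},{"tx":3,"ty":4.5,"tz":114,"rx":0,"ry":0,"rz":-0.02},{"tx":3,"ty":4.5,"tz":114,"rx":0,"ry":0,"rz":-0.02}]'
python3 - <<'E'
from h import *
from plant import r
s=r.state();print(delta(s,[.4974,-.2934,.085],down(12.2)))
E
```

```text
t: 2.02
tool_pos: [0.4974, -0.2921, 0.0842]
tcp_rot: [-1.969, -2.444, 0.0]
ft_force: [1.2, 0.6, 0.4]
opening: 0.05
gripper_force: 0.0
(array([-1.3, -0.3, -0.8]), array([-0.002, -0.003,  0.002]))
```

```bash
python3 -m crank '[{"tx":-1,"ty":0,"tz":0,"rx":0,"ry":0,"rz":0},{"tx":-1,"ty":0,"tz":0,"rx":0,"ry":0,"rz":0},{"tx":-1,"ty":0,"tz":0,"rx":0,"ry":0,"rz":0},{"tx":-1,"ty":0,"tz":0,"rx":0,"ry":0,"rz":0},{"tx":-1,"ty":0,"tz":0,"rx":0,"ry":0,"rz":0}]' 10 20
```

```text
t: 2.65
tool_pos: [0.4989, -0.2936, 0.0862]
tcp_rot: [1.97, 2.447, 0.0]
ft_force: [-0.9, 0.1, 0.1]
opening: 0.0098
gripper_force: 0.0
```

The fingers closed to 10 mm without meeting the cap. Look.

```bash
python3 - <<'E'
from h import *
from plant import r,vision
f=vision.grab_frame("wrist");g=vision.grab_frame("scene")
a=f["color"];b=cv2.resize(g["color"][130:235,100:240],None,fx=2.2,fy=2.2)
b=cv2.copyMakeBorder(b,0,420-b.shape[0],0,0,cv2.BORDER_CONSTANT)
im=np.hstack([a,b]);print(im.shape);im=cv2.resize(im,None,fx=.9,fy=.9);cv2.imwrite("pics/g1.png",im[:,:,::-1])
for k,f in(("w",f),("s",g)):
    W=cloud(f);hsv=cv2.cvtColor(f["color"],cv2.COLOR_RGB2HSV);H,S,V=[hsv[...,i].astype(int) for i in range(3)]
    m=(H>100)&(H<130)&(S>120)&(V>60)&(np.abs(W[...,0]-.49)<.05)&(np.abs(W[...,1]+.29)<.05)
    print(k,m.sum(),np.nanmedian(W[m],0),np.nanmin(W[m],0),np.nanmax(W[m],0))
for i in range(3):
    s=r.state();print(s["tool_pos"],s["opening"],s["gripper_force"],s["ft_force"])
E
```

```text
(420, 868, 3)
w 857 [ 0.49822899 -0.28881231  0.11577709] [ 0.488243   -0.32936955  0.05139635] [ 0.51139683 -0.28310398  0.13107682]
s 36 [ 0.50308902 -0.28910359  0.1070759 ] [ 0.49092028 -0.30229043  0.09545569] [ 0.50900503 -0.2839306   0.11672981]
[ 0.49886898 -0.29360964  0.08606694] 0.010181090021470204 0.0 [-0.14708333  0.13196883 -0.62618007]
[ 0.49886898 -0.29360964  0.08606694] 0.010181090021470204 0.0 [-0.14708333  0.13196883 -0.62618007]
[ 0.49886898 -0.29360964  0.08606694] 0.010181090021470204 0.0 [-0.14708333  0.13196883 -0.62618007]
```

View pics/g1.png

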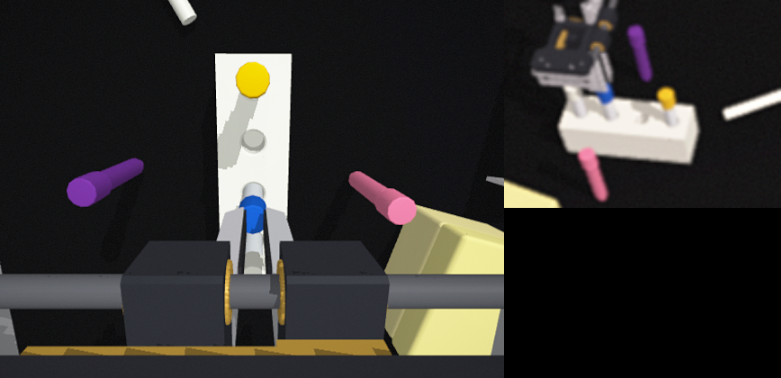

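The right-hand panel and the wrist view show the fingers shut on the white-tube side of the blue cap (cap at (252,213), pads below it), so the true finger position differs from the assumed one. I'll measure the fingertips.

```bash
python3 - <<'E'
from h import *
from plant import r,vision
s=r.state();R0=R.from_rotvec(s["tcp_rot"]);print(R0.as_matrix().round(3))
for k in("wrist","scene","top"):
    f=vision.grab_frame(k);W=cloud(f);hsv=cv2.cvtColor(f["color"],cv2.COLOR_RGB2HSV);S,V=hsv[...,1].astype(int),hsv[...,2].astype(int)
    T=R0.inv().apply((W-s["tool_pos"]).reshape(-1,3)).reshape(W.shape)*1000
    m=(S<60)&(np.abs(T[...,1])<30)&(np.abs(T[...,0])<60)&(T[...,2]>-75)&(T[...,2]<10)
    P=T[m];print(k,len(P))
    for z in range(-75,10,8):
        q=P[(P[:,2]>z)&(P[:,2]<=z+8)]
        if len(q)>3: print(z,len(q),"x",np.percentile(q[:,0],[2,50,98]).round(1),"y",np.percentile(q[:,1],[2,50,98]).round(1))
E
```

```text
[[-0.213  0.977 -0.   ]
 [ 0.977  0.213  0.   ]
 [ 0.     0.    -1.   ]]
wrist 2170
-75 402 x [ 6.  10.7 11.2] y [-16.2  -4.7  16.9]
-67 381 x [-4.7 10.7 11.2] y [-16.    5.3  16.8]
-59 279 x [ 9.  10.8 11.2] y [-16.1  -4.8  16.6]
-51 258 x [-5.7 10.7 11.2] y [-15.9   5.3  16.5]
-43 75 x [ 9.3 10.8 11.2] y [-12.8  -5.2  12.5]
-35 201 x [-37.3 -34.5 -31.9] y [-6.5 -0.6  6.5]
-27 147 x [-36.8 -32.7 -31.4] y [-6.1  0.6  7.2]
-19 128 x [-36.4 -32.6 -31.3] y [-6.4 -0.   6.9]
-11 71 x [-36.1 -32.4   9.8] y [-9.8 -0.7  6.9]
-3 124 x [-37.9 -34.2   8.1] y [-6.5 -0.7  5.6]
5 104 x [-39.1 -33.9   8.2] y [-7.4 -0.8  6.1]
scene 173
-75 15 x [ 4.4  8.7 10.1] y [-13.7   8.9  18.5]
-67 16 x [ 4.6  8.4 10.6] y [-13.9   3.3  18.4]
-59 20 x [ 3.3  8.  10.5] y [-13.7   2.6  19.9]
-51 20 x [-7.9  8.1 10.8] y [-16.3   7.7  17.9]
-43 9 x [-31.6   7.9   9.5] y [-14.4  -6.   11.4]
-35 11 x [-48.7 -40.2  -4. ] y [-4.4  4.5  7. ]
-27 18 x [-49.  -37.3 -15.1] y [0.3 5.7 8.6]
-19 18 x [-47.9 -38.2  -6. ] y [-2.   6.2  8.7]
-11 11 x [-44.8 -35.1   6.9] y [0.8 7.  8.7]
-3 20 x [-45.9  -4.2   6.9] y [-2.3  4.   6.6]
5 15 x [-47.6 -36.7   6.6] y [-3.5  4.   6.3]
top 25
-67 5 x [ 7.4  9.1 11.3] y [ 4.7  6.3 13.8]
-59 6 x [ 9.   9.6 10.6] y [-15.4  10.8  15.7]
-51 4 x [ 9.7 10.  10.3] y [-14.5  -1.9  10.7]
```

```bash
python3 - <<'E'
from h import *
from plant import r,vision
s=r.state();R0=R.from_rotvec(s["tcp_rot"])
f=vision.grab_frame("wrist");W=cloud(f)
T=R0.inv().apply((W-s["tool_pos"]).reshape(-1,3)).reshape(W.shape)*1000
M=cv2.Rodrigues(np.array(f["rvec"],float))[0];print("cam in tool",R0.inv().apply(-M.T@np.ravel(f["tvec"])-s["tool_pos"])*1000, R0.inv().apply(M[2]))
for u in(250,265,281,300):
    print(u,[(v,*T[v,u].round(0).astype(int),*f["color"][v,u]) for v in range(200,290,7)])
a=f["color"][190:290,220:345];b=vision.grab_frame("scene")["color"][130:195,95:175]
a=cv2.resize(a,(500,400));b=cv2.resize(b,(300,244))
b=cv2.copyMakeBorder(b,0,156,0,0,cv2.BORDER_CONSTANT);cv2.imwrite("pics/g2.png",np.hstack([a,b])[:,:,::-1])
E
```

```text
cam in tool [  68.80668913    0.55265754 -215.82793378] [-2.35085641e-01 -5.19309174e-04  9.71974522e-01]
250 [(200, np.int64(12), np.int64(-23), np.int64(30), np.uint8(245), np.uint8(246), np.uint8(241)), (207, np.int64(7), np.int64(-23), np.int64(29), np.uint8(246), np.uint8(246), np.uint8(241)), (214, np.int64(1), np.int64(-23), np.int64(29), np.uint8(245), np.uint8(246), np.uint8(241)), (221, np.int64(-4), np.int64(-24), np.int64(30), np.uint8(244), np.uint8(246), np.uint8(240)), (228, np.int64(-9), np.int64(-24), np.int64(28), np.uint8(245), np.uint8(245), np.uint8(241)), (235, np.int64(11), np.int64(-16), np.int64(-45), np.uint8(238), np.uint8(240), np.uint8(234)), (242, np.int64(11), np.int64(-15), np.int64(-57), np.uint8(184), np.uint8(184), np.uint8(190)), (249, np.int64(11), np.int64(-15), np.int64(-66), np.uint8(184), np.uint8(184), np.uint8(189)), (256, np.int64(11), np.int64(-14), np.int64(-74), np.uint8(186), np.uint8(184), np.uint8(190)), (263, np.int64(11), np.int64(-13), np.int64(-82), np.uint8(185), np.uint8(185), np.uint8(188)), (270, np.int64(35), np.int64(-7), np
[... 3224 characters left out ...]
 np.uint8(184), np.uint8(184), np.uint8(188)), (242, np.int64(11), np.int64(9), np.int64(-56), np.uint8(184), np.uint8(186), np.uint8(188)), (249, np.int64(11), np.int64(8), np.int64(-66), np.uint8(183), np.uint8(185), np.uint8(188)), (256, np.int64(11), np.int64(8), np.int64(-74), np.uint8(185), np.uint8(186), np.uint8(190)), (263, np.int64(10), np.int64(8), np.int64(-81), np.uint8(186), np.uint8(186), np.uint8(191)), (270, np.int64(11), np.int64(7), np.int64(-88), np.uint8(181), np.uint8(182), np.uint8(186)), (277, np.int64(11), np.int64(7), np.int64(-94), np.uint8(163), np.uint8(164), np.uint8(168)), (284, np.int64(9), np.int64(7), np.int64(-97), np.uint8(64), np.uint8(65), np.uint8(66))]
```

View pics/g2.png

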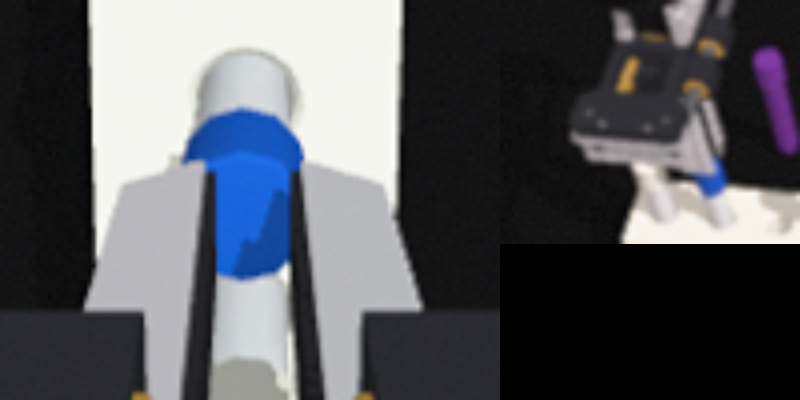

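The view shows the closed fingertips end about 42 mm short of the reported TCP, above the cap, which is untouched and centred. Contact points therefore lie 42 mm further back than stated. Open, go 43 mm lower, close again.

```bash
python3 -m crank '[{"tx":0,"ty":0,"tz":0,"rx":0,"ry":0,"rz":0},{"tx":0,"ty":0,"tz":0,"rx":0,"ry":0,"rz":0},{"tx":0,"ty":-1,"tz":0,"rx":0,"ry":0,"rz":0},{"tx":0,"ty":-1,"tz":15,"rx":0,"ry":0,"rz":0},{"tx":0,"ty":-1,"tz":30,"rx":0,"ry":0,"rz":0},{"tx":0,"ty":-1,"tz":43,"rx":0,"ry":0,"rz":0},{"tx":0,"ty":-1,"tz":43,"rx":0,"ry":0,"rz":0}]' 50 20
python3 -m crank '[{"tx":0,"ty":0,"tz":0,"rx":0,"ry":0,"rz":0},{"tx":0,"ty":0,"tz":0,"rx":0,"ry":0,"rz":0},{"tx":0,"ty":0,"tz":0,"rx":0,"ry":0,"rz":0},{"tx":0,"ty":0,"tz":0,"rx":0,"ry":0,"rz":0}]' 10 20
```

```text
t: 3.88
tool_pos: [0.4972, -0.2933, 0.0416]
tcp_rot: [-1.969, -2.445, 0.0]
ft_force: [-0.7, -0.0, -1.0]
opening: 0.0499
gripper_force: 0.0
t: 4.38
tool_pos: [0.498, -0.2939, 0.0433]
tcp_rot: [1.97, 2.447, 0.0]
ft_force: [-0.3, -0.2, 1.0]
opening: 0.0191
gripper_force: 20.0
```

Gripped at 19 mm. Lift clear, and refine the well position.

```bash
python3 -m crank '[{"tx":0,"ty":0,"tz":-30,"rx":0,"ry":0,"rz":0},{"tx":0,"ty":0,"tz":-80,"rx":0,"ry":0,"rz":0},{"tx":0,"ty":0,"tz":-135,"rx":0,"ry":0,"rz":0},{"tx":0,"ty":0,"tz":-135,"rx":0,"ry":0,"rz":0}]'
python3 - <<'E'
from h import *
from plant import r
import pickle
F=pickle.load(open("f0.pkl","rb"))
for k,b in(("top",(268,172,295,196)),("scene",(268,235,292,258))):
    f=F[k];c=f["color"].astype(int)[b[1]:b[3],b[0]:b[2]]
    hsv=cv2.cvtColor(f["color"],cv2.COLOR_RGB2HSV)[b[1]:b[3],b[0]:b[2]]
    V=hsv[...,2].astype(int);med=np.median(V[hsv[...,1]>180]);m=(V<.8*med)
    N,l,st,ce=cv2.connectedComponentsWithStats(m.astype(np.uint8))
    for i in range(1,N):
        if st[i,4]>5: print(k,med,st[i],ce[i]+b[:2],ray(f,*(ce[i]+b[:2]),.076).round(4))
s=r.state();print(s["tool_pos"],delta(s,[.5715,.0904,.175],down(-11.35)))
E
```

```text
t: 4.88
tool_pos: [0.4998, -0.2947, 0.1821]
tcp_rot: [1.966, 2.442, 0.001]
ft_force: [-0.4, 0.9, -1.3]
opening: 0.0194
gripper_force: 20.0
top 232.0 [ 0  0  3 11 19] [268.52631579 175.73684211] [0.5991 0.1242 0.076 ]
top 232.0 [23  6  4 18 44] [293.02272727 188.79545455] [0.5596 0.0515 0.076 ]
top 232.0 [ 9 10  6  6 31] [279.4516129  184.41935484] [0.5728 0.0916 0.076 ]
scene 236.0 [ 0  0  4  6 13] [268.84615385 236.69230769] [0.5549 0.0538 0.076 ]
scene 236.0 [18  0  6  3 12] [289.16666667 235.66666667] [0.5358 0.1006 0.076 ]
scene 236.0 [11 10  7  6 30] [281.86666667 247.46666667] [0.5738 0.094  0.076 ]
scene 236.0 [ 0 14  6  9 50] [270.36 253.3 ] [0.5983 0.0727 0.076 ]
[ 0.49978946 -0.29465678  0.18207296] (array([360.9, 152.2,   6.1]), array([0.005, 0.004, 0.413]))
```

```bash
python3 -m crank '[{"tx":320,"ty":140,"tz":-5,"rx":0,"ry":0,"rz":0.413},{"tx":320,"ty":140,"tz":-5,"rx":0,"ry":0,"rz":0.413},{"tx":320,"ty":140,"tz":-5,"rx":0,"ry":0,"rz":0.413},{"tx":320,"ty":140,"tz":-5,"rx":0,"ry":0,"rz":0.413},{"tx":320,"ty":140,"tz":-5,"rx":0,"ry":0,"rz":0.413},{"tx":320,"ty":140,"tz":-5,"rx":0,"ry":0,"rz":0.413},{"tx":320,"ty":140,"tz":-5,"rx":0,"ry":0,"rz":0.413},{"tx":320,"ty":140,"tz":-5,"rx":0,"ry":0,"rz":0.413}]'
python3 - <<'E'
from h import *
from plant import r,vision
f=vision.grab_frame("wrist");save(f,"w2.png");s=r.state();W=cloud(f)
hsv=cv2.cvtColor(f["color"],cv2.COLOR_RGB2HSV);H,S,V=[hsv[...,i].astype(int) for i in range(3)]
o=(H>3)&(H<16)&(S>150)&(np.abs(W[...,2]-.076)<.004);P=W[o]
rc=cv2.minAreaRect((P[:,:2]*1000).astype(np.float32));print("carrier",o.sum(),rc)
hull=cv2.convexHull(np.argwhere(o)[:,::-1].astype(np.int32));k=np.zeros(o.shape,np.uint8);cv2.fillConvexPoly(k,hull,1)
m=((k>0)&~o).astype(np.uint8);N,l,st,ce=cv2.connectedComponentsWithStats(m)
for i in range(1,N):
    if st[i,4]>60: print(st[i],ce[i],ray(f,*ce[i],.076).round(4))
b=(H>100)&(H<130)&(S>120)&(np.linalg.norm(W[...,:2]-s["tool_pos"][:2],axis=-1)<.03)
print("cap",np.nanmedian(W[b],0),s["tool_pos"],s["joint_positions"])
E
```

```text
t: 5.88
tool_pos: [0.5661, 0.0481, 0.1823]
tcp_rot: [-2.43, -1.99, 0.002]
ft_force: [-0.5, -0.4, 0.0]
opening: 0.0195
gripper_force: 20.0
carrier 956 ((599.2289428710938, 85.90048217773438), (70.96106719970703, 125.06349182128906), 78.61959075927734)
[ 242  107  139   79 9552] [308.68844221 144.31857203] [0.5982 0.0887 0.076 ]
cap [0.56680881 0.05193096 0.25473167] [0.56612491 0.04747648 0.18245981] [ 0.31182246  0.35264483 -0.56225248  1.72784723  0.2061268   1.12126583
 -0.51230191]
```

View pics/w2.png

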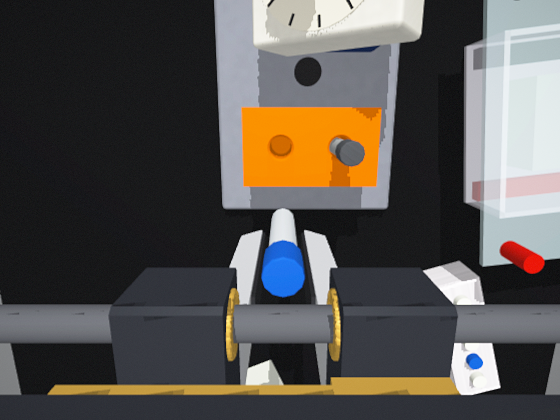

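The wrist view shows the held tube (cap (283,268), foot (283,212)), the empty well at (281,146) and the steel tube at (348,152). I'll compute the axis of the held tube.

```bash
python3 - <<'E'
from h import *
from plant import r,vision
f=vision.grab_frame("wrist");s=r.state();W=cloud(f);R0=R.from_rotvec(s["tcp_rot"])
print("well by ray",ray(f,281,146,.076).round(4))
T=R0.inv().apply((W-s["tool_pos"]).reshape(-1,3)).reshape(W.shape)*1000
m=(np.abs(T[...,0])<25)&(np.abs(T[...,1])<10)&(T[...,2]<60)&(T[...,2]>-95)
m[290:]=0
for z in range(-80,60,8):
    q=T[m&(T[...,2]>z)&(T[...,2]<=z+8)]
    if len(q)>5:print(z,len(q),"xmax",np.percentile(q[:,0],97).round(1),"y",np.percentile(q[:,1],[2,98]).round(1))
for w in([.5722,.0913],):print(delta(s,[*w,.18],down(-11.38)))
E
```

```text
well by ray [0.5732 0.0915 0.076 ]
-80 1086 xmax 9.3 y [-9.9  9.6]
-72 518 xmax 10.5 y [-10.    9.6]
-64 262 xmax 10.5 y [-10.    9.6]
-56 180 xmax 10.3 y [-10.    9.8]
-48 89 xmax 9.4 y [-10.    9.8]
-40 128 xmax 8.7 y [-7.6  8.3]
-32 112 xmax 8.5 y [-7.7  7.2]
-24 105 xmax 8.5 y [-7.8  7. ]
-16 88 xmax 8.5 y [-8.   6.8]
-8 84 xmax 8.6 y [-7.8  6.7]
0 71 xmax 8.5 y [-8.  7.]
8 68 xmax 8.6 y [-7.5  6.8]
16 39 xmax 8.3 y [-8.3  6.5]
(array([44.3, -2.9,  2.6]), array([-0.   ,  0.001, -0.001]))
```

```bash
python3 -m crank '[{"tx":43.5,"ty":-2.3,"tz":0,"rx":0,"ry":0,"rz":0},{"tx":43.5,"ty":-2.3,"tz":0,"rx":0,"ry":0,"rz":0},{"tx":43.5,"ty":-2.3,"tz":30,"rx":0,"ry":0,"rz":0},{"tx":43.5,"ty":-2.3,"tz":60,"rx":0,"ry":0,"rz":0},{"tx":43.5,"ty":-2.3,"tz":60,"rx":0,"ry":0,"rz":0},{"tx":43.5,"ty":-2.3,"tz":60,"rx":0,"ry":0,"rz":0}]'
python3 - <<'E'
from h import *
from plant import r,vision
s=[]
for i in range(4):
    vision.grab_frame("top");q=r.state();s.append(q["tool_pos"])
q["tool_pos"]=np.mean(s,0);print(s,delta(q,[.5725,.0914,.0605],down(-11.38)))
E
```

```text
t: 6.72
tool_pos: [0.5732, 0.0912, 0.1241]
tcp_rot: [2.431, 1.99, 0.001]
ft_force: [-1.2, 0.3, -0.1]
opening: 0.0195
gripper_force: 20.0
[array([0.57342086, 0.09143483, 0.12440533]), array([0.57341546, 0.09156367, 0.12437038]), array([0.57331478, 0.0916256 , 0.12422077]), array([0.57320455, 0.09167291, 0.12404435])] (array([-0.4, -0.9, 63.8]), array([ 0.001, -0.   ,  0.   ]))
```

```bash
python3 -m crank '[{"tx":-0.8,"ty":-0.5,"tz":8,"rx":0,"ry":0,"rz":0},{"tx":-0.8,"ty":-0.5,"tz":16,"rx":0,"ry":0,"rz":0},{"tx":-0.8,"ty":-0.5,"tz":24,"rx":0,"ry":0,"rz":0},{"tx":-0.8,"ty":-0.5,"tz":32,"rx":0,"ry":0,"rz":0}]'
python3 -m crank '[{"tx":0,"ty":0,"tz":8,"rx":0,"ry":0,"rz":0},{"tx":0,"ty":0,"tz":16,"rx":0,"ry":0,"rz":0},{"tx":0,"ty":0,"tz":24,"rx":0,"ry":0,"rz":0},{"tx":0,"ty":0,"tz":28,"rx":0,"ry":0,"rz":0},{"tx":0,"ty":0,"tz":28,"rx":0,"ry":0,"rz":0}]'
```

```text
t: 7.42
tool_pos: [0.5719, 0.0911, 0.0903]
tcp_rot: [-2.43, -1.991, 0.0]
ft_force: [-0.0, 0.6, -0.9]
opening: 0.0195
gripper_force: 20.0
t: 8.05
tool_pos: [0.5719, 0.0912, 0.0628]
tcp_rot: [-2.43, -1.991, 0.0]
ft_force: [-0.4, 0.0, -0.4]
opening: 0.0195
gripper_force: 20.0
```

```bash
python3 -m crank '[{"tx":0,"ty":0,"tz":2,"rx":0,"ry":0,"rz":0},{"tx":0,"ty":0,"tz":4,"rx":0,"ry":0,"rz":0},{"tx":0,"ty":0,"tz":4.5,"rx":0,"ry":0,"rz":0},{"tx":0,"ty":0,"tz":4.5,"rx":0,"ry":0,"rz":0}]'
```

```text
t: 8.55
tool_pos: [0.5725, 0.0913, 0.0591]
tcp_rot: [2.43, 1.991, 0.001]
ft_force: [-1.5, -0.2, 7.9]
opening: 0.0197
gripper_force: 20.0
```

Floor contact (8 N). Release and rise.

```bash
python3 -m crank '[{"tx":0,"ty":0,"tz":-0.5,"rx":0,"ry":0,"rz":0},{"tx":0,"ty":0,"tz":-0.5,"rx":0,"ry":0,"rz":0},{"tx":0,"ty":0,"tz":-0.5,"rx":0,"ry":0,"rz":0},{"tx":0,"ty":0,"tz":-30,"rx":0,"ry":0,"rz":0},{"tx":0,"ty":0,"tz":-80,"rx":0,"ry":0,"rz":0},{"tx":0,"ty":0,"tz":-130,"rx":0,"ry":0,"rz":0},{"tx":0,"ty":0,"tz":-130,"rx":0,"ry":0,"rz":0}]' 40 20
python3 - <<'E'
from h import *
from plant import r,vision
for k in("wrist","top","scene"):
    f=vision.grab_frame(k);W=cloud(f);hsv=cv2.cvtColor(f["color"],cv2.COLOR_RGB2HSV);H,S,V=[hsv[...,i].astype(int) for i in range(3)]
    b=(H>100)&(H<130)&(S>120)&(np.linalg.norm(W[...,:2]-[.5725,.0914],axis=-1)<.03)
    if b.sum(): print(k,b.sum(),np.nanmedian(W[b],0),np.nanmax(W[b][:,2]))
# key grasp geometry
yaw=np.radians(-11.38);X=np.array([np.cos(yaw),np.sin(yaw),0]);Y=np.array([-X[1],X[0],0]);Z=np.array([0,0,1.])
C=np.array([.599,.0855,0]);O=C+.075*Y;t=np.radians(35);n=-np.sin(t)*X+np.cos(t)*Z;up=np.cos(t)*X+np.sin(t)*Z
O0=np.array([.61326,.15853,0])
axis=lambda h:O0+.0622*up+.0745*Y+n*(-.242-O0@n+h)   # h above dial
print("key foot",axis(0),((axis(0)-O)@np.stack([X,Y,Z],1)))
s=r.state();print(s["tool_pos"],s["joint_positions"],s["opening"])
key=.67
px=np.cos(key)*up-np.sin(key)*Y   # wing direction
py=np.cross(-n,px)
for sg in(1,-1):
    Rt=R.from_matrix(np.stack([np.cross(sg*py,-n),sg*py,-n],1))
    for h in(.100,.036):print(sg,h,"tcp",(axis(h-.061)).round(4),delta(s,axis(h-.061),Rt))
E
```

```text
t: 9.43
tool_pos: [0.5738, 0.0916, 0.1921]
tcp_rot: [2.428, 1.989, 0.007]
ft_force: [0.3, -0.5, -1.0]
opening: 0.0402
gripper_force: 0.0
wrist 509 [0.57211821 0.09353778 0.13190711] 0.34973875891652456
scene 68 [0.57585589 0.09167047 0.12931179] 0.13347412549738583
key foot [0.63017342 0.23111983 0.10521788] [0.00182755 0.07390795 0.10521788]
[0.57155417 0.09082015 0.18756366] [ 0.24544594  0.37146394 -0.57950747  1.6951166   0.22021148  1.14198576
 -0.59340266] 0.040297886372949863
1 0.1 tcp [0.6082 0.2355 0.1372] (array([149.1,   7.5,  50.3]), array([-0.329,  0.682,  2.157]))
1 0.036 tcp [0.6442 0.2283 0.0847] (array([149.1,  44.3, 102.7]), array([-0.329,  0.682,  2.157]))
-1 0.1 tcp [0.6082 0.2355 0.1372] (array([149.1,   7.5,  50.3]), array([-0.57 , -0.275, -0.871]))
-1 0.036 tcp [0.6442 0.2283 0.0847] (array([149.1,  44.3, 102.7]), array([-0.57 , -0.275, -0.871]))
```

The tube is fully home: cap top at 0.132 as specified. Next, the tilted standoff above the key (grasp point about 100 mm off the dial).

```bash
python3 -m crank '[{"tx":60,"ty":0,"tz":0,"rx":0,"ry":0,"rz":0},{"tx":110,"ty":0,"tz":0,"rx":-0.1,"ry":-0.05,"rz":-0.15},{"tx":149,"ty":7.5,"tz":30,"rx":-0.57,"ry":-0.275,"rz":-0.871},{"tx":149,"ty":7.5,"tz":50,"rx":-0.57,"ry":-0.275,"rz":-0.871},{"tx":149,"ty":7.5,"tz":50,"rx":-0.57,"ry":-0.275,"rz":-0.871},{"tx":149,"ty":7.5,"tz":50,"rx":-0.57,"ry":-0.275,"rz":-0.871},{"tx":149,"ty":7.5,"tz":50,"rx":-0.57,"ry":-0.275,"rz":-0.871},{"tx":149,"ty":7.5,"tz":50,"rx":-0.57,"ry":-0.275,"rz":-0.871}]'
cat > key.py <<'E'
from h import *
yaw=np.radians(-11.38);X=np.array([np.cos(yaw),np.sin(yaw),0]);Y=np.array([-X[1],X[0],0]);Z=np.array([0,0,1.])
t=np.radians(35);n=-np.sin(t)*X+np.cos(t)*Z;up=np.cos(t)*X+np.sin(t)*Z
foot=np.array([.63017,.23112,.10522])
axis=lambda h:foot+n*h
def tool(key,sg=-1):
    px=np.cos(key)*up-np.sin(key)*Y;py=np.cross(-n,px)*sg
    return R.from_matrix(np.stack([np.cross(py,-n),py,-n],1))
E
python3 - <<'E'
from key import *
from plant import r,vision
f=vision.grab_frame("wrist");save(f,"w3.png");s=r.state();W=cloud(f);R0=R.from_rotvec(s["tcp_rot"])
print(s["tool_pos"],s["joint_positions"])
hsv=cv2.cvtColor(f["color"],cv2.COLOR_RGB2HSV);H,S,V=[hsv[...,i].astype(int) for i in range(3)]
B=np.stack([up,Y,n],1);D=(W-foot)@B*1000;T=R0.inv().apply((W-s["tool_pos"]).reshape(-1,3)).reshape(W.shape)*1000
w=(D[...,2]>20)&(D[...,2]<55)&(np.hypot(D[...,0],D[...,1])<30)&(S>60)
print("wing dial-frame",w.sum(),cv2.minAreaRect(D[w][:,:2].astype(np.float32)),D[w][:,2].max());print("wing tool",np.percentile(T[w],[2,50,98],axis=0).round(1))
q=(np.hypot(D[...,0],D[...,1])<60)&(np.abs(D[...,2])<6)&(V>170)&(S<50);print("dial h",np.median(D[q][:,2]))
g=(S<40)&(np.abs(T[...,1])<40)&(T[...,0]>5)&(T[...,0]<14)&(T[...,2]<10);print("finger z max",np.percentile(T[g][:,2],99))
print(delta(s,axis(.039),tool(.67)),delta(s,axis(-.025),tool(.67)))
E
```

```text
t: 10.58
tool_pos: [0.6068, 0.2354, 0.1366]
tcp_rot: [1.067, 2.307, 0.185]
ft_force: [0.9, 0.1, 0.0]
opening: 0.04
gripper_force: 0.0
[0.60791435 0.23555834 0.13746233] [-0.22043886  0.34531111 -0.52548013  2.02597724  1.10867465  0.7165982
 -0.82646512]
wing dial-frame 1073 ((-1.7578048706054688, 2.411273956298828), (10.499126434326172, 45.29555892944336), 51.38128662109375) 52.06343146422534
wing tool [[-17.9  -4.3 -11.9]
 [  5.9   0.6  -9.7]
 [ 25.1   4.9  -1.1]]
dial h 1.9187960262312034
finger z max -39.94754274844156
(array([-0.1,  0.1,  0.4]), array([-0.001, -0.001, -0.001])) (array([-0.1,  0.2, 64.4]), array([-0.001, -0.001, -0.001]))
```

View pics/w3.png

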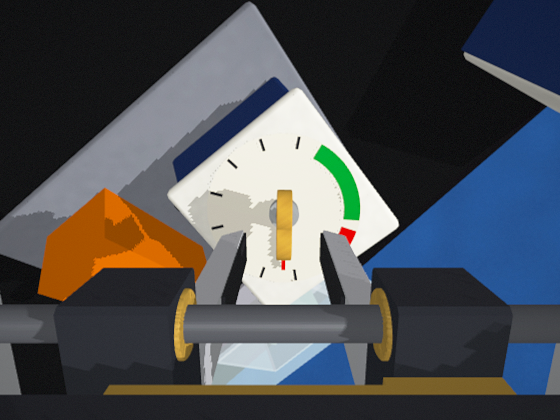

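The wing at (284,222) lies between the open fingers, upright in the image, and the pointer is at (283,265). A small along-wing correction, then descend and close at 40 N.

```bash
python3 -m crank '[{"tx":2.5,"ty":0.3,"tz":10,"rx":0,"ry":0,"rz":0},{"tx":2.5,"ty":0.3,"tz":30,"rx":0,"ry":0,"rz":0},{"tx":2.5,"ty":0.3,"tz":50,"rx":0,"ry":0,"rz":0},{"tx":2.5,"ty":0.3,"tz":62,"rx":0,"ry":0,"rz":0},{"tx":2.5,"ty":0.3,"tz":62,"rx":0,"ry":0,"rz":0}]'
python3 -m crank '[{"tx":0,"ty":0,"tz":0,"rx":0,"ry":0,"rz":0},{"tx":0,"ty":0,"tz":0,"rx":0,"ry":0,"rz":0},{"tx":0,"ty":0,"tz":0,"rx":0,"ry":0,"rz":0},{"tx":0,"ty":0,"tz":0,"rx":0,"ry":0,"rz":0}]' 2 40
```

```text
t: 11.25
tool_pos: [0.6427, 0.2303, 0.0857]
tcp_rot: [1.071, 2.305, 0.187]
ft_force: [-0.5, 0.3, 0.2]
opening: 0.0398
gripper_force: 0.0
t: 11.75
tool_pos: [0.6415, 0.2295, 0.0863]
tcp_rot: [1.07, 2.304, 0.185]
ft_force: [-11.6, -6.5, 5.2]
opening: 0.0108
gripper_force: 40.0
```

```bash
python3 -m crank '[{"tx":0,"ty":0,"tz":0,"rx":0,"ry":0,"rz":0.15},{"tx":0,"ty":0,"tz":0,"rx":0,"ry":0,"rz":0.3},{"tx":0,"ty":0,"tz":0,"rx":0,"ry":0,"rz":0.45},{"tx":0,"ty":0,"tz":0,"rx":0,"ry":0,"rz":0.6}]'
```

```text
t: 12.25
tool_pos: [0.6416, 0.2296, 0.0864]
tcp_rot: [1.738, 1.914, 0.416]
ft_force: [-10.0, -4.9, 3.4]
opening: 0.0106
gripper_force: 40.0
```

```bash
python3 -m crank '[{"tx":0,"ty":0,"tz":0,"rx":0,"ry":0,"rz":0.15},{"tx":0,"ty":0,"tz":0,"rx":0,"ry":0,"rz":0.3},{"tx":0,"ty":0,"tz":0,"rx":0,"ry":0,"rz":0.45},{"tx":0,"ty":0,"tz":0,"rx":0,"ry":0,"rz":0.6}]'
python3 -c "
from key import *
from plant import r
s=r.state();print(s['joint_positions'],s['moment'],delta(s,axis(-.023),tool(.67)))"
```

```text
t: 12.75
tool_pos: [0.6418, 0.2295, 0.0866]
tcp_rot: [2.293, 1.354, 0.624]
ft_force: [-9.1, -5.4, 3.5]
opening: 0.0105
gripper_force: 40.0
[-0.32444729  0.44650031 -0.35697173  2.00260084  1.21622221  0.62689352
 -2.11889079] [-1.22962392  1.63178994 -0.91539111] (array([-0.4,  1.2,  1. ]), array([ 0.   ,  0.002, -1.205]))
```

```bash
python3 -m crank '[{"tx":0,"ty":0,"tz":0,"rx":0,"ry":0,"rz":0.15},{"tx":0,"ty":0,"tz":0,"rx":0,"ry":0,"rz":0.3},{"tx":0,"ty":0,"tz":0,"rx":0,"ry":0,"rz":0.45},{"tx":0,"ty":0,"tz":0,"rx":0,"ry":0,"rz":0.45}]'
python3 -m crank '[{"tx":0,"ty":0,"tz":0,"rx":0,"ry":0,"rz":0},{"tx":0,"ty":0,"tz":0,"rx":0,"ry":0,"rz":0},{"tx":0,"ty":0,"tz":0,"rx":0,"ry":0,"rz":0},{"tx":0,"ty":0,"tz":-30,"rx":0,"ry":0,"rz":0},{"tx":0,"ty":0,"tz":-65,"rx":0,"ry":0,"rz":0},{"tx":0,"ty":0,"tz":-65,"rx":0,"ry":0,"rz":0}]' 40 40
python3 -c "
from key import *
from plant import r
s=r.state();print(s['joint_positions'],delta(s,axis(.039),tool(.67)))"
```

```text
t: 13.25
tool_pos: [0.6419, 0.2294, 0.0867]
tcp_rot: [2.613, 0.836, 0.756]
ft_force: [-7.4, -6.6, 4.7]
opening: 0.0107
gripper_force: 40.0
t: 14.0
tool_pos: [0.606, 0.2394, 0.1423]
tcp_rot: [2.612, 0.842, 0.762]
ft_force: [0.3, -0.1, -0.3]
opening: 0.04
gripper_force: 0.0
[-0.35222584  0.31626685 -0.37884166  2.03051308  1.05427632  0.67743429
 -2.44736016] (array([-2.8,  2. ,  5.9]), array([ 0.004, -0.003, -1.65 ]))
```

```bash
python3 -m crank '[{"tx":0,"ty":0,"tz":0,"rx":0,"ry":0,"rz":-1.4},{"tx":0,"ty":0,"tz":0,"rx":0,"ry":0,"rz":-1.4},{"tx":0,"ty":0,"tz":0,"rx":0,"ry":0,"rz":-1.4},{"tx":0,"ty":0,"tz":0,"rx":0,"ry":0,"rz":-1.4},{"tx":0,"ty":0,"tz":0,"rx":0,"ry":0,"rz":-1.4},{"tx":0,"ty":0,"tz":0,"rx":0,"ry":0,"rz":-1.4},{"tx":0,"ty":0,"tz":0,"rx":0,"ry":0,"rz":-1.4},{"tx":0,"ty":0,"tz":0,"rx":0,"ry":0,"rz":-1.4}]'
python3 -m crank '[{"tx":0,"ty":0,"tz":0,"rx":0,"ry":0,"rz":-1.4},{"tx":0,"ty":0,"tz":0,"rx":0,"ry":0,"rz":-1.4},{"tx":0,"ty":0,"tz":0,"rx":0,"ry":0,"rz":-1.4},{"tx":0,"ty":0,"tz":0,"rx":0,"ry":0,"rz":-1.4},{"tx":0,"ty":0,"tz":0,"rx":0,"ry":0,"rz":-1.4},{"tx":0,"ty":0,"tz":0,"rx":0,"ry":0,"rz":-1.4},{"tx":0,"ty":0,"tz":0,"rx":0,"ry":0,"rz":-1.4},{"tx":0,"ty":0,"tz":0,"rx":0,"ry":0,"rz":-1.4}]'
python3 -m crank '[{"tx":0,"ty":0,"tz":0,"rx":0,"ry":0,"rz":-0.17},{"tx":0,"ty":0,"tz":0,"rx":0,"ry":0,"rz":-0.34},{"tx":0,"ty":0,"tz":0,"rx":0,"ry":0,"rz":-0.34},{"tx":0,"ty":0,"tz":0,"rx":0,"ry":0,"rz":-0.34}]'
cat > look.py <<'E'
from key import *
from plant import r,vision
f=vision.grab_frame("wrist");s=r.state();W=cloud(f);R0=R.from_rotvec(s["tcp_rot"])
print(s["t"],s["tool_pos"],s["joint_positions"])
hsv=cv2.cvtColor(f["color"],cv2.COLOR_RGB2HSV);H,S,V=[hsv[...,i].astype(int) for i in range(3)]
B=np.stack([up,Y,n],1);D=(W-foot)@B*1000;T=R0.inv().apply((W-s["tool_pos"]).reshape(-1,3)).reshape(W.shape)*1000
w=(D[...,2]>35)&(D[...,2]<56)&(np.hypot(D[...,0],D[...,1])<30)&(S>60)
print("wing dial",w.sum(),cv2.minAreaRect(D[w][:,:2].astype(np.float32)),"tool",cv2.minAreaRect(T[w][:,:2].astype(np.float32)))
p=((H<8)|(H>172))&(S>150)&(np.abs(D[...,2])<14)&(np.hypot(D[...,0],D[...,1])<48)
N,l,st,ce=cv2.connectedComponentsWithStats(p.astype(np.uint8))
for i in range(1,N):
    if st[i,4]>15:
        c=D[l==i].mean(0);print("red",st[i,4],c.round(1),"angle cw",np.arctan2(-c[1],c[0])%(2*np.pi))
print("key axis err",delta(s,axis(.039),tool(2.37,1)))
E
python3 look.py
```

```text
t: 15.0
tool_pos: [0.6062, 0.2376, 0.1391]
tcp_rot: [1.351, 2.168, 0.283]
ft_force: [-0.7, -0.6, -0.6]
opening: 0.0399
gripper_force: 0.0
t: 16.0
tool_pos: [0.6062, 0.2376, 0.1391]
tcp_rot: [-0.363, 2.526, -0.269]
ft_force: [0.4, -0.0, 0.1]
opening: 0.0402
gripper_force: 0.0
t: 16.5
tool_pos: [0.606, 0.2379, 0.1396]
tcp_rot: [-0.783, 2.457, -0.395]
ft_force: [0.5, 0.3, 0.6]
opening: 0.0401
gripper_force: 0.0
16.55 [0.60598963 0.23797971 0.13965734] [-0.09130599  0.37406576 -0.69032834  2.0228958   1.16453343  0.77540234
  0.62651334]
wing dial 1077 ((-2.0733203887939453, 0.46346473693847656), (45.02617645263672, 9.571629524230957), 46.96143341064453) tool ((1.977426528930664, -0.0759119987487793), (9.572425842285156, 45.030059814453125), 89.80211639404297)
red 263 [-21.5 -20.2   7.3] angle cw 2.3868446640428775
red 119 [41.4 19.5  3. ] angle cw 5.842975984708457
key axis err (array([ 0.9, -1.9,  3.6]), array([-0.   ,  0.001,  0.045]))
```

The key held at about 2.33 rad, and the tool is aligned with the wing. Second grasp.

```bash
python3 -m crank '[{"tx":1,"ty":0,"tz":10,"rx":0,"ry":0,"rz":0},{"tx":1,"ty":0,"tz":30,"rx":0,"ry":0,"rz":0},{"tx":1,"ty":0,"tz":50,"rx":0,"ry":0,"rz":0},{"tx":1,"ty":0,"tz":65,"rx":0,"ry":0,"rz":0},{"tx":1,"ty":0,"tz":65,"rx":0,"ry":0,"rz":0}]'
python3 -m crank '[{"tx":0,"ty":0,"tz":0,"rx":0,"ry":0,"rz":0},{"tx":0,"ty":0,"tz":0,"rx":0,"ry":0,"rz":0},{"tx":0,"ty":0,"tz":0,"rx":0,"ry":0,"rz":0},{"tx":0,"ty":0,"tz":0,"rx":0,"ry":0,"rz":0}]' 2 40
python3 -m crank '[{"tx":0,"ty":0,"tz":0,"rx":0,"ry":0,"rz":0.15},{"tx":0,"ty":0,"tz":0,"rx":0,"ry":0,"rz":0.3},{"tx":0,"ty":0,"tz":0,"rx":0,"ry":0,"rz":0.45},{"tx":0,"ty":0,"tz":0,"rx":0,"ry":0,"rz":0.6}]'
```

```text
t: 17.18
tool_pos: [0.6418, 0.2297, 0.0851]
tcp_rot: [-0.788, 2.457, -0.397]
ft_force: [-0.2, -0.1, 0.0]
opening: 0.0401
gripper_force: 0.0
t: 17.68
tool_pos: [0.6422, 0.2299, 0.0871]
tcp_rot: [-0.787, 2.454, -0.397]
ft_force: [-3.3, -3.1, 5.6]
opening: 0.0108
gripper_force: 40.0
t: 18.18
tool_pos: [0.6424, 0.2293, 0.0873]
tcp_rot: [-0.019, 2.536, -0.166]
ft_force: [-3.0, -5.3, 9.2]
opening: 0.0103
gripper_force: 40.0
```

Forces are low. Another 1.98 rad to go.

```bash
python3 -m crank '[{"tx":0,"ty":0,"tz":0,"rx":0,"ry":0,"rz":0.15},{"tx":0,"ty":0,"tz":0,"rx":0,"ry":0,"rz":0.3},{"tx":0,"ty":0,"tz":0,"rx":0,"ry":0,"rz":0.45},{"tx":0,"ty":0,"tz":0,"rx":0,"ry":0,"rz":0.6},{"tx":0,"ty":0,"tz":0,"rx":0,"ry":0,"rz":0.75},{"tx":0,"ty":0,"tz":0,"rx":0,"ry":0,"rz":0.9},{"tx":0,"ty":0,"tz":0,"rx":0,"ry":0,"rz":1.05},{"tx":0,"ty":0,"tz":0,"rx":0,"ry":0,"rz":1.05}]'
python3 -m crank '[{"tx":0,"ty":0,"tz":0,"rx":0,"ry":0,"rz":0.15},{"tx":0,"ty":0,"tz":0,"rx":0,"ry":0,"rz":0.3},{"tx":0,"ty":0,"tz":0,"rx":0,"ry":0,"rz":0.45},{"tx":0,"ty":0,"tz":0,"rx":0,"ry":0,"rz":0.6},{"tx":0,"ty":0,"tz":0,"rx":0,"ry":0,"rz":0.75},{"tx":0,"ty":0,"tz":0,"rx":0,"ry":0,"rz":0.9},{"tx":0,"ty":0,"tz":0,"rx":0,"ry":0,"rz":0.93},{"tx":0,"ty":0,"tz":0,"rx":0,"ry":0,"rz":0.93}]'
python3 -c "
from key import *
from plant import r
s=r.state();print(s['joint_positions'],delta(s,axis(-.025),tool(4.9,1)))"
```

```text
t: 19.18
tool_pos: [0.6419, 0.2283, 0.087]
tcp_rot: [1.258, 2.215, 0.249]
ft_force: [-9.6, -8.8, 12.4]
opening: 0.0105
gripper_force: 40.0
t: 20.18
tool_pos: [0.6412, 0.2282, 0.0865]
tcp_rot: [2.197, 1.472, 0.586]
ft_force: [-14.5, -9.5, 13.1]
opening: 0.0106
gripper_force: 40.0
[-0.26615774  0.45583492 -0.42750831  2.00327241  1.24560523  0.65456033
 -2.020046  ] (array([0.9, 1.3, 3.1]), array([ 0.002,  0.002, -0.003]))
```

The key is at about 4.9, mid-green. Release, retreat and check.

```bash
python3 -m crank '[{"tx":0,"ty":0,"tz":0,"rx":0,"ry":0,"rz":0},{"tx":0,"ty":0,"tz":0,"rx":0,"ry":0,"rz":0},{"tx":0,"ty":0,"tz":0,"rx":0,"ry":0,"rz":0},{"tx":0,"ty":0,"tz":-30,"rx":0,"ry":0,"rz":0},{"tx":0,"ty":0,"tz":-80,"rx":0,"ry":0,"rz":0},{"tx":0,"ty":0,"tz":-120,"rx":0,"ry":0,"rz":0},{"tx":0,"ty":0,"tz":-120,"rx":0,"ry":0,"rz":0},{"tx":0,"ty":0,"tz":-120,"rx":0,"ry":0,"rz":0}]' 40 40
python3 look.py
python3 - <<'E'
from h import *
from plant import vision
a=vision.grab_frame("wrist")["color"];b=vision.grab_frame("scene")["color"]
cv2.imwrite("pics/end.png",cv2.resize(np.hstack([a,b]),(800,300))[:,:,::-1])
E
```

```text
t: 21.18
tool_pos: [0.5745, 0.2432, 0.1842]
tcp_rot: [2.197, 1.475, 0.589]
ft_force: [-0.2, 0.5, -0.0]
opening: 0.0399
gripper_force: 0.0
21.225 [0.57442505 0.24306679 0.18362418] [-0.24203429  0.23247206 -0.54482991  2.03935782  0.96562357  0.76434794
 -1.82085006]
wing dial 700 ((-1.356689214706421, 2.321401596069336), (45.940608978271484, 9.847233772277832), 81.35872650146484) tool ((1.6630268096923828, 0.03180408477783203), (9.84514045715332, 45.94157791137695), 87.77369689941406)
red 168 [ 2.9 30.7  7.2] angle cw 4.80795833404117
red 102 [41.9 18.4  3.1] angle cw 5.869462105793751
key axis err (array([-0.4,  1.8, 57.9]), array([-0.000e+00,  1.000e-03, -2.532e+00]))
```

View pics/end.png

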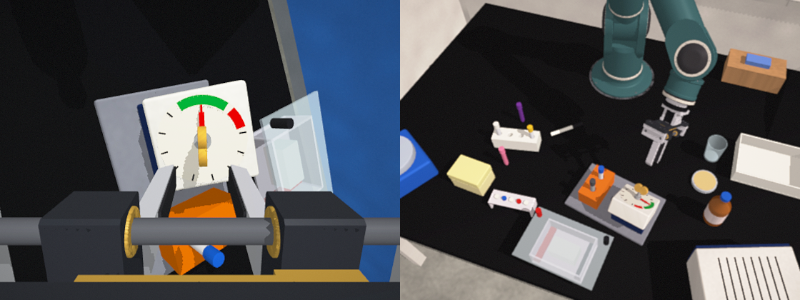

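The red pointer, at (203,115) in the wrist panel, stands mid-green at about 4.85 rad. The blue-capped tube stands in the carrier, the other tubes are still in the rack, and the gripper is clear.

```bash
python3 -c "
from plant import r
print(r.job_done())"
```

```text
the job is handed in; nothing more can be done
None
```

The job is handed in at about 21 s: the blue-capped tube stands fully home in the empty well, the key is wound to about 4.85 rad (mid-green) and released, and the other tubes are still in the rack.

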